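# Load the bone chisel and thread the retaining rod of a steriliser rack

### The arm

A 7-joint arm with a two-finger parallel gripper is mounted at the origin on the work surface. World frame = base frame: x ahead of the robot, y to its left, z up, the work surface at z = 0. Lengths are in m, angles in rad, forces in N, time in s.
With the tool pointing down it reaches from about 0.4 to 0.875 m from the base axis. Payload 19.3 kg.
Tool frame: the origin (TCP) lies on the mounting face of the last link; the fingertips stand 173 mm ahead of it and the grasp point (between the pads) lies bot.pinch_z ahead of it (bot.pinch_z is the distance from the TCP to the grasp point, in m); z points along the fingers, y is the line along which they close (so a half turn about z gives the same grasp; the last joint's range is limited). The gripper opens to 85 mm and grips with 20 to 120 N. Pads are 22 mm wide; open, the fingers measure 114 mm over their backs; the gripper's body (76 mm by 85 mm) begins 54 mm behind the grasp point. The pads swing forward as they close: fully open they stand 13 mm farther back than shut.
Start: joints at [-1.197, 0.521, -0.036, 1.599, 0.021, 1.021, -0.113], TCP at [0.268, 0.564, 0.405] pointing down, gripper open.
Joint ranges: [-2.91, 2.91], [-0.3, 2.13], [-1.5, 1.42], [0.17, 2.43], [-1.26, 4.41], [0.16, 1.93], [-2.52, 2.52]. Speed limits (rad/s): [1.89, 1.89, 2.39, 2.39, 3.01, 3.01, 3.01].

### API

Orientations are given as a unit quaternion [x, y, z, w].
In Python, from station import bot gives the robot as it stands. Calls block until the motion is done:
- bot.goto(position, orientation): joint-space move of the TCP to a pose.
- bot.movel(position, rotation=None, feed=0.15, max_force=None): straight line of the TCP; rotation=None keeps the orientation; feed is the mean speed in m/s. With max_force (N) it stops when the force on the tool has changed by that much, and returns True; else False.
- bot.move_joints(angles): joint-space move.
- bot.move_gripper(opening, grip_force=None): finger opening in m; grip_force is the grip in N (None keeps the last); returns when the fingers have stopped.
- bot.dwell(seconds).
- bot.solve_ik(position, orientation): joint angles nearest the present ones, or None.
- bot.get_state(): the state.
- bot.capture(name): name is "scene" or "top" or "wrist"; returns a dict with "pixels" (400x640x3 uint8, red, green, blue), "range_z" (400x640 float32, m along the optical axis (not along the pixel's ray), 0 where there is no reading), "camera_matrix" (3x3 intrinsics, pixels), "R" (3x3) and "t" (3): a world point X has camera coordinates R X + t. Camera axes: x right, y down, z forward; pixel columns grow to the right and rows downward; lengths in m; the calibration is good to about 2 mm. A picture is of the moment at which its call begins.
A pose or a line that the arm cannot do raises bot.PlanningError and nothing moves.
- bot.finish_job(): hands the job in; it is judged then, once.
Trained networks look in a picture, given as the dict that the camera call returned (one of the last four; its "shot" number tells which), for a name from the list of things; names that differ only in an ending like _2 or _b are one class to them, and where a whole thing is asked for, a point or a joint stands for the part that bears it (a point fixed in the world has none). Each returns a list of dicts, best first, with "confidence" (0 to 1); they miss things now and then, are a little off and sometimes report something else, mostly with a low value. They report only what shows in the picture. A call takes as long as a camera call.
- bot.cut_out(label, picture): "pixels" (400x640 bool, what is visible of it) and "bbox" ([left, top, right, bottom] in pixels, round what is visible of it).
- bot.spot_point(label, picture): "xy" ([column, row] in pixels: a listed point, or the origin of a listed thing).
The state is a dict: "t": time; "qpos": joint angles; "dq": joint speeds; "joint_torque": joint torques, N m; "ee_pos": TCP position; "tool_rot": TCP orientation; "wrist_force": force on the tool from outside, world axes, zero at the start; "torque": the same for the moment, N m; "grip_width": finger opening in m; "grasp_force": force on a finger pad.
Only numpy, scipy, OpenCV 4.12 (cv2) and the standard library are available. Lean on these libraries where they do the work, as an engineer would, in place of code of your own. Each camera call takes 0.05 s, during which the arm holds its last target. There are 200 camera calls.

### The job

Move the bone chisel from the draining stand into the empty middle slot of the steriliser rack, lying centred and fully down in both slotted bars with its blade pointing the same way as its two neighbours, and let go of it. Then take the retaining rod from the stand by its flat grip and thread it, over the loaded tools, through one end bush of the rack and on through the other until its collar is up against the first bush. Finish while still holding the rod there by its grip, so that a colleague can clip the far end; do not disturb the other tools or the things on the bench.

Things in the scene. Friction and masses are not known exactly. Their poses are not given: they have to be found in the camera images.
- rack: Rack for bone chisels, fixed to the bench. Origin: centre of its underside; x along the slots, blades point to +x; y to its left-hand end; z up. Steel base 124 x 168 mm, top at z = 8. Grey slotted bars 10 mm thick at x = -36 and +36, slots at y = -45, 0, +45; the middle one is empty. End plates at y = -76 and +76, up to z = 98, carry a white bush each, axis along y at x = 0, z = 79 mm.
- rack_slot (a point): Middle of the empty slot: on the slot bottom, halfway between the bars (rack x = 0, y = 0, z = 45 mm). Axes as the rack. Slots are 13 mm wide, open at the top at z = 65; the top 8 mm flares to 21 mm. Each slot runs through both bars. A chisel seated in a slot has its origin at z = 58 mm and the top of its handle at z = 71 mm, 3 mm below a rod in the bushes.
- bush_right (a point): Centre of the outer mouth of the right-hand bush (rack x = 0, y = -86, z = 79 mm). Axes as the rack. Each bush is 20 mm long (66 to 86 mm out from the rack's middle), bore 14 mm, countersunk at both ends to a 22 mm mouth over 6 mm of depth, flange 40 mm across. A rod may enter from either end of the rack.
- bush_left (a point): Centre of the outer mouth of the left-hand bush (rack x = 0, y = +86, z = 79 mm). Axes as the rack. Like the right-hand bush.
- stand: Draining stand, fixed to the bench: drip tray 110 x 157 mm, 9 mm high, two grey slotted bars 10 mm thick at x = -36 and +36 mm. Origin: centre of its underside; x along the slots, z up. Slots at y = -48, 0, +48 mm, 13 mm wide, bottom at z = 22, top at z = 42. They hold the chisel, the rod and the rasp in any order, working ends to +x, centred within 5 mm.
- chisel: Bone chisel to be loaded, 213 mm, 0.2 to 0.33 kg: flat black-sided handle 110 mm long, 10 thick (y), 26 tall (z), on edge; steel cap behind it 8 mm long, 12 thick, 27 tall; plain flat steel blade 18 mm tall, 4 thick, 95 long. Origin: middle of the handle, 35 mm above the bench at the start; x along the tool to the blade, z up. Centre of mass about 20 mm ahead of the origin.
- chisel_tip (a point): Cutting edge of that chisel, 150 mm ahead of its origin. Axes as the chisel.
- rod: Retaining rod, 0.14 to 0.23 kg: steel shank 10 mm in diameter, 195 mm long, round nose; collar 28 mm in diameter, 5 thick; behind it a flat grip 60 mm long, 12 thick (y), 20 tall (z). Origin on the axis; x to the nose (x = +135 mm), z up. Collar front face x = -60, grip x = -65 to -125. It lies level in the stand, axis 27 mm above the bench, grip free beyond the tray.
- rod_tip (a point): Point of the rod's nose, on its axis (rod x = +135 mm). Axes as the rod.
- rod_collar (a point): Centre of the collar's front face, the one that comes up against a bush (rod x = -60 mm; the middle of the grip lies 35 mm behind it). Axes as the rod.
- rasp: Bystander in the stand: bone rasp, handle and cap as the chisel's, but ending in a ribbed dark head 58 x 9 x 22 mm. Origin: middle of the handle.
- chisel_narrow: Bystander in the rack's left outer slot (y = +45 mm): chisel of the same shape with a blade 10 mm tall. Origin: middle of the handle.
- chisel_wide: Bystander in the rack's right outer slot (y = -45 mm): chisel of the same shape with a blade 25 mm tall. Origin: middle of the handle.
- gallipot: Bystander: small steel bowl, 72 mm across, 42 mm high. Origin: centre of its underside.
- timer: Bystander: white timer, 70 x 75 x 18 mm. Origin: centre of its underside.
- tape_roll: Bystander: roll of tape lying flat, 96 mm across, 19 mm high. Origin: centre of its underside.
- brush: Bystander: flat cleaning brush, about 200 x 42 mm, 20 mm high, lying on the bench. Origin: middle of its underside.
- spray: Bystander: bottle, 62 mm across, 170 mm high. Origin: centre of its underside.

How it is judged:
By the outcome, as a careful person would: the job done as asked, in the order asked, and still so for the second after the job is handed in, while the arm keeps its last pose, push and grip.
It also fails if it takes over 61 s, if anything falls off the work surface, if the arm or the gripper's body presses on something with over 40 N, if the wrist force passes 120 N, or if a joint passes its speed limit or range.

## Working session

There is one attempt and no reset: what is moved stays moved. The work goes in short steps, each a Python script; the robot and the scene stay as the last script left them, time stands still between calls to the robot, and variables do not carry over. Pictures are saved under pics/ and viewed, at most 10 in all, crops included, and the job is handed in when it is done.

```bash
ls; mkdir -p pics; cat > h.py <<'E'
import numpy as np, cv2
from station import bot
from scipy.spatial.transform import Rotation as Ro
def proj(P,c):
    X=c["R"]@np.asarray(P)+c["t"]; u=c["camera_matrix"]@X; return u[:2]/u[2]
def back(xy,c,z=None,d=None):
    K=np.linalg.inv(c["camera_matrix"]); r=K@np.array([xy[0],xy[1],1.0])
    R=np.asarray(c["R"]);t=np.asarray(c["t"]); o=-R.T@t; v=R.T@r
    s=(z-o[2])/v[2] if z is not None else d
    return o+s*v
def cloud(c,mask=None):
    d=c["range_z"]; m=d>0
    if mask is not None: m&=mask
    r,cc=np.nonzero(m); K=np.linalg.inv(c["camera_matrix"])
    ray=(K@np.vstack([cc,r,np.ones(len(r))]))*d[r,cc]
    return (np.asarray(c["R"]).T@(ray-np.asarray(c["t"])[:,None])).T
def save(c,n): cv2.imwrite(f"pics/{n}.png",c["pixels"][:,:,::-1])
E
python3 - <<'E'
from h import *
print(bot.pinch_z, bot.get_state())
for n in ["top","scene"]:
    c=bot.capture(n); save(c,n)
    print(n,"cam at",-np.array(c["R"]).T@c["t"])
    for l in ["rack","stand","chisel","rod","rasp","chisel_narrow","chisel_wide","gallipot","timer","tape_roll","brush","spray"]:
        o=bot.cut_out(l,c)
        for q in o[:2]:
            if q["confidence"]<.3: continue
            P=cloud(c,np.asarray(q["pixels"])); 
            print(l,round(q["confidence"],2),np.round(q["bbox"]),P.mean(0).round(3) if len(P) else None, P[:,2].max().round(3) if len(P) else None)
    for l in ["rack","stand","rack_slot","bush_right","bush_left","chisel","chisel_tip","rod","rod_tip","rod_collar","rasp"]:
        for q in bot.spot_point(l,c)[:2]:
            z={"rack_slot":.045,"bush_right":.079,"bush_left":.079,"chisel":.048,"chisel_tip":.035,"rod":.032,"rod_tip":.027,"rod_collar":.027,"rasp":.048,"rack":0,"stand":0}[l]
            print(" pt",l,round(q["confidence"],2),np.round(q["xy"],1),back(q["xy"],c,z=z).round(4))
E
```

```text
pics
0.1547 {'t': 0.0, 'qpos': array([-1.19719188,  0.52203344, -0.03632411,  1.6000189 ,  0.02116404,
        1.02110155, -0.11278303]), 'dq': array([ 9.60477116e-05, -2.94217509e-03,  1.20493857e-04, -4.26346302e-04,
        9.60735815e-04,  7.22114846e-04, -1.80047018e-04]), 'joint_torque': array([ 2.49393488e-03, -9.27099967e+01,  1.98158652e+00, -3.69953156e+01,
        1.80634763e-02,  8.02283641e-03, -2.60473439e-05]), 'ee_pos': array([0.2683172 , 0.5643123 , 0.40410963]), 'tool_rot': array([ 2.20092613e-01,  9.75478803e-01, -5.79975212e-04, -1.02243194e-04]), 'wrist_force': array([ 0.27827007,  0.24311853, -0.77296438]), 'torque': array([-0.0491253 , -0.01094043,  0.00387987]), 'grasp_force': 0.0, 'grip_width': 0.08532662443297631}
top cam at [0.4153193  0.05984013 1.33277761]
rack 0.8 [252. 181. 320. 233.] [0.527 0.134 0.028] 0.105
stand 0.78 [394. 194. 440. 256.] [ 0.482 -0.227  0.013] 0.049
stand 0.37 [330. 249. 355. 278.] [ 0.381 -0.013  0.02 ] 0.048
chisel 0.76 [391. 203. 442. 209.] [ 0.532 -0.221  0.046] 0.056
rod 0.68 [374. 219. 469. 229.] [ 0.483 -0.244  0.033] 0.042

[... 2515 characters left out ...]
2] [0.5128 0.0406 0.079 ]
 pt bush_right 0.62 [339.1 234.3] [0.5604 0.1675 0.079 ]
 pt bush_left 0.64 [350.3 248. ] [0.5557 0.2116 0.079 ]
 pt bush_left 0.49 [358.4 179.1] [0.4327 0.0446 0.079 ]
 pt chisel 0.61 [274.7 135.1] [ 0.5487 -0.2313  0.048 ]
 pt chisel 0.26 [368.7 350.7] [0.6336 0.4218 0.048 ]
 pt chisel_tip 0.74 [301.5 175. ] [ 0.5423 -0.069   0.035 ]
 pt rod 0.66 [293.4 131.6] [ 0.487  -0.2342  0.032 ]
 pt rod_tip 0.63 [313.2 165.3] [ 0.4941 -0.0917  0.027 ]
 pt rod_tip 0.5 [338.  232.5] [0.542  0.1351 0.027 ]
 pt rod_collar 0.65 [227.7 195.2] [ 0.7463 -0.103   0.027 ]
 pt rod_collar 0.55 [282.9 122.2] [ 0.4958 -0.2907  0.027 ]
 pt rasp 0.16 [281.8 122.4] [ 0.5076 -0.2705  0.048 ]
```

View pics/top.png

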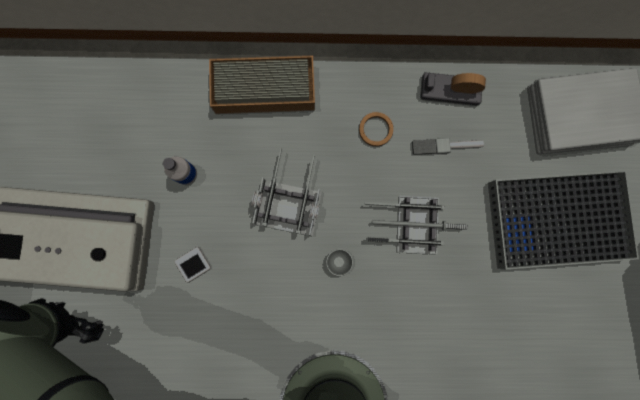

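View pics/scene.png

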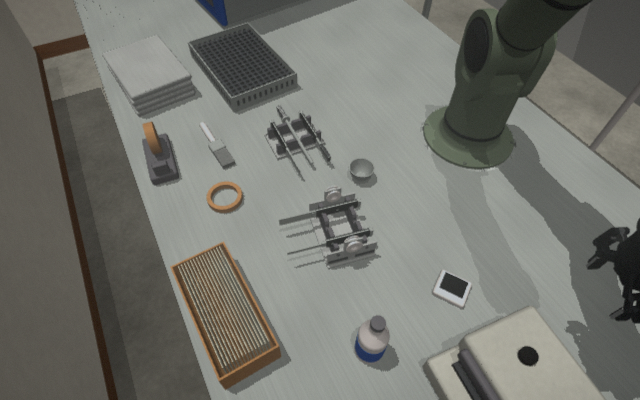

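```bash
cat >> h.py <<'E'
def q(psi): return Ro.from_euler("z",psi).as_quat() if 0 else (Ro.from_euler("z",psi)*Ro.from_euler("x",np.pi)).as_quat()
E
python3 - <<'E'
from h import *
c=bot.capture("wrist"); R=np.array(c["R"]); s=bot.get_state()
RT=Ro.from_quat(s["tool_rot"]).as_matrix()
print(c["camera_matrix"]); print("cam in tool",RT.T@(-R.T@c["t"]-s["ee_pos"])); print((RT.T@R.T).round(3))
d=np.deg2rad
for nm,p,ps in [("chis",(.533,-.222,.2),85),("place",(.533,.13,.22),-14),("rodpick",(.48,-.33,.19),88),("rodpre",(.456,-.18,.23),76),("rodend",(.505,.01,.23),76),("lookrack",(.5,.13,.35),-14),("lookstand",(.48,-.22,.35),88)]:
    for k in (0,180):
        j=bot.solve_ik(p,q(d(ps+k))); print(nm,ps+k,None if j is None else np.round(j,2))
E
```

```text
[[306.18464256   0.         316.87554386]
 [  0.         306.18464256 201.10466652]
 [  0.           0.           1.        ]]
cam in tool [ 0.07452165 -0.00100777  0.0328665 ]
[[ 0.    -0.956 -0.292]
 [ 1.     0.     0.   ]
 [-0.    -0.292  0.956]]
chis 85 [ 0.13  0.76  0.24  1.87 -0.31  0.55  0.48]
chis 265 [-0.32  1.06  1.    1.89 -1.17  0.93 -1.95]
place -14 [-0.69  0.74  0.49  1.95 -0.6   0.6  -1.61]
place 166 [-0.34  0.67 -0.01  1.93  0.01  0.54  0.97]
rodpick 88 [ 0.32  0.78  0.27  1.86 -0.36  0.55  0.78]
rodpick 268 [-0.11  1.09  1.    1.88 -1.19  0.94 -1.68]
rodpre 76 [ 0.05  0.62  0.28  2.09 -0.36  0.48  0.35]
rodpre 256 [-0.41  0.91  1.    2.11 -1.14  0.83 -2.05]
rodend 76 [-0.39  0.64  0.34  2.05 -0.43  0.51  0.02]
rodend 256 [ 0.1   0.62 -0.31  2.03  0.35  0.54  2.43]
lookrack -14 [-0.87  0.52  0.69  1.96 -0.45  0.82 -1.74]
lookrack 166 [-0.43  0.42  0.08  1.94 -0.05  0.78  1.  ]
lookstand 88 [-0.22  0.56  0.76  1.94 -0.51  0.85  0.78]
lookstand 268 [-0.44  0.82  1.23  1.94 -0.91  1.07 -1.98]
```

```bash

python3 - <<'E'
from h import *
d=np.deg2rad
for nm,p,ps in [("rack",(.535,.135,.34),166),("stand",(.50,-.225,.34),88)]:
    bot.goto(p,q(d(ps))); bot.dwell(.3)
    c=bot.capture("wrist"); save(c,"w_"+nm); np.savez("w_"+nm+".npz",**{k:np.array(v) for k,v in c.items()})
    L=dict(rack=[("rack",0),("rack_slot",.045),("bush_right",.079),("bush_left",.079),("chisel_narrow",.071),("chisel_wide",.071)],
      stand=[("stand",0),("chisel",.048),("chisel_tip",.035),("rod",.032),("rod_tip",.027),("rod_collar",.027),("rasp",.048)])[nm]
    for l,z in L:
        for o in bot.spot_point(l,c)[:2]: print(" pt",l,round(o["confidence"],2),np.round(o["xy"],1),back(o["xy"],c,z=z).round(4))
    for l in [l for l,_ in L if l in("rack","chisel_narrow","chisel_wide","chisel","rod","rasp")]:
        for o in bot.cut_out(l,c)[:1]:
            m=np.asarray(o["pixels"]); np.save(f"m_{nm}_{l}.npy",m); P=cloud(c,m); print(l,o["confidence"],o["bbox"],P.mean(0).round(4),np.percentile(P[:,2],[5,50,95]).round(3))
print(bot.get_state()["t"])
E
```

```text
pt rack 0.82 [308.5 179.1] [0.5282 0.1272 0.    ]
 pt rack_slot 0.68 [307.9 188.8] [0.5269 0.1282 0.045 ]
 pt bush_right 0.86 [201.1 206.1] [0.5119 0.0467 0.079 ]
 pt bush_left 0.82 [419.3 194.4] [0.5436 0.2139 0.079 ]
 pt chisel_narrow 0.89 [364.  189.2] [0.5315 0.1739 0.071 ]
 pt chisel_narrow 0.21 [588.7 199.6] [0.5837 0.3478 0.071 ]
 pt chisel_wide 0.75 [256.7 191.5] [0.5128 0.0904 0.071 ]
rack 0.69 [188.2, 113.9, 427.6, 265.2] [0.5232 0.1301 0.0374] [0.005 0.033 0.094]
chisel_narrow 0.8 [354.1, 111.6, 373.3, 340.7] [0.5476 0.1708 0.0638] [0.049 0.068 0.07 ]
chisel_wide 0.58 [235.4, 116.8, 277.4, 345.4] [0.5383 0.0829 0.0629] [0.046 0.068 0.07 ]
 pt stand 0.91 [302.4 190.1] [ 0.4844 -0.2322  0.    ]
 pt chisel_tip 0.6 [364.2  11.2] [ 0.5416 -0.0801  0.035 ]
 pt rod 0.74 [301.7 200.5] [ 0.4852 -0.2338  0.032 ]
 pt rod 0.26 [302.3 189.4] [ 0.4863 -0.2231  0.032 ]
 pt rod_tip 0.66 [301.3  45.9] [ 0.4909 -0.1016  0.027 ]
 pt rod_collar 0.6 [300.2 259.5] [ 0.4804 -0.2978  0.027 ]
 pt rod_collar 0.34 [303.6 191.3] [ 0.4871 -0.2263  0.027 ]
 pt rasp 0.84 [246.  196.6] [ 0.4373 -0.2238  0.048 ]
chisel 0.66 [344.5, 11.3, 366.8, 266.1] [ 0.5331 -0.1951  0.0412] [0.026 0.044 0.047]
rod 0.91 [286.7, 45.9, 315.6, 316.6] [ 0.4846 -0.2255  0.0298] [0.026 0.029 0.036]
rasp 0.68 [227.9, 21.4, 261.5, 267.4] [ 0.4399 -0.1815  0.0406] [0.026 0.044 0.047]
7.3083
```

View pics/w_rack.png

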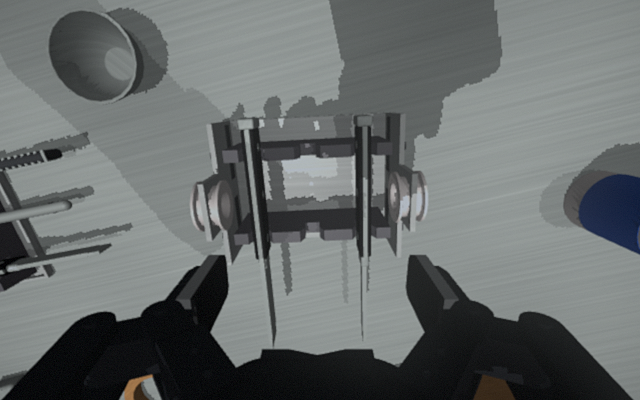

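View pics/w_stand.png

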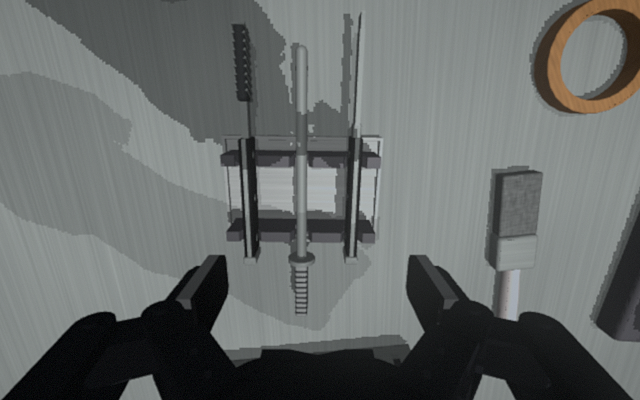

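```bash

cat > est.py <<'E'
from h import *
def ld(n): 
    f=np.load(n,allow_pickle=True); return {k:f[k] for k in f.files}
def line(P):
    vx,vy,x,y=cv2.fitLine(P[:,:2].astype(np.float32),cv2.DIST_HUBER,0,.01,.01).ravel()
    return np.array([x,y]),np.array([vx,vy])
E
python3 - <<'E'
from est import *
c=ld("w_rack.npz"); A=cloud(c)
yaws=[];cs=[]
for l in ["chisel_narrow","chisel_wide"]:
    P=cloud(c,np.load(f"m_rack_{l}.npy")); P=P[(P[:,2]>.066)&(P[:,2]<.076)]
    p,v=line(P); v=v*np.sign(v[0]); t=(P[:,:2]-p)@v; n=(P[:,:2]-p)@[-v[1],v[0]]
    print(l,len(P),"yaw",np.rad2deg(np.arctan2(v[1],v[0])),"t",np.percentile(t,[.5,99.5]).round(4),"n",np.percentile(n,[2,50,98]).round(4),"z",np.median(P[:,2])); yaws.append(np.arctan2(v[1],v[0])); cs.append(p+v*(np.percentile(t,.5)+np.percentile(t,99.5))/2)
cs=np.array(cs);print("ends mid",cs,"sep",np.linalg.norm(cs[0]-cs[1]),"perp",np.rad2deg(np.arctan2(*(cs[0]-cs[1])[::-1]))-90)
yaw=np.mean(yaws);R=np.array([[np.cos(yaw),-np.sin(yaw)],[np.sin(yaw),np.cos(yaw)]])
o=cs.mean(0)
B=np.c_[(A[:,:2]-o)@R,A[:,2]]; B=B[(abs(B[:,0])<.12)&(abs(B[:,1])<.12)]
s=B[(abs(B[:,1])<.035)&(B[:,2]>.058)&(B[:,2]<.07)]
h,e=np.histogram(s[:,0],np.arange(-.06,.061,.002)); print([(round(a,3),k) for a,k in zip(e,h) if k])
for sg in (-1,1):
    b=s[s[:,0]*sg>0]; h,e=np.histogram(b[:,1],np.arange(-.036,.037,.002)); print("bar",sg,np.percentile(b[:,0],[3,50,97]).round(4),[(round(a,3),k) for a,k in zip(e,h)])
    g=B[(B[:,1]*sg>.055)&(B[:,2]>.088)]; h,e=np.histogram(g[:,1],np.arange(-.1,.1,.002));print("plate",sg,np.percentile(g[:,0],[2,50,98]).round(4),[(round(a,3),k) for a,k in zip(e,h) if k])
    g=B[(B[:,1]*sg>.055)&(B[:,2]>.015)&(B[:,2]<.12)]; print("all end y",np.percentile(abs(g[:,1]),[99,99.8]),"base",np.percentile(B[(B[:,2]>.004)&(B[:,2]<.012)],[1,99],axis=0).round(4).tolist())
print("origin guess",o,np.rad2deg(yaw))
c=ld("w_stand.npz")
for l,lo,hi in [("chisel",.042,.05),("rod",.026,.034),("rasp",.042,.05)]:
    P=cloud(c,np.load(f"m_stand_{l}.npy")); T=P[(P[:,2]>lo)&(P[:,2]<hi)]
    p,v=line(T); v=v*np.sign(v[1]); t=(T[:,:2]-p)@v; n=(P[:,:2]-p)@[-v[1],v[0]]; tp=(P[:,:2]-p)@v
    a,b=np.percentile(t,[.5,99.5]);a2,b2=np.percentile(tp,[.5,99.8])
    print(l,"yaw",np.rad2deg(np.arctan2(v[1],v[0])),"top ends",(p+v*a).round(4),(p+v*b).round(4),"len",b-a,"all",(p+v*a2).round(4),(p+v*b2).round(4),b2-a2,"zmed",np.median(T[:,2]))
E
```

```text
chisel_narrow 1819 yaw -10.963351 t [-0.0537  0.0625] n [-0.0048 -0.      0.0049] z 0.06902284374683813
chisel_wide 2214 yaw -11.170684 t [-0.0738  0.133 ] n [-0.005   0.0001  0.0046] z 0.06884127872494225
ends mid [[0.53357773 0.17393204]
 [0.55874463 0.07795947]] sep 0.09921747341234935 perp 14.693835919544227
[(np.float64(-0.06), np.int64(117)), (np.float64(-0.058), np.int64(161)), (np.float64(-0.056), np.int64(181)), (np.float64(-0.054), np.int64(165)), (np.float64(-0.052), np.int64(174)), (np.float64(-0.05), np.int64(103)), (np.float64(0.012), np.int64(170)), (np.float64(0.014), np.int64(125)), (np.float64(0.016), np.int64(137)), (np.float64(0.018), np.int64(130)), (np.float64(0.02), np.int64(129)), (np.float64(0.022), np.int64(86))]
bar -1 [-0.0588 -0.0541 -0.0491] [(np.float64(-0.036), np.int64(16)), (np.float64(-0.034), np.int64(32)), (np.float64(-0.032), np.int64(34)), (np.float64(-0.03), np.int64(32)), (np.float64(-0.028), np.int64(31)), (np.float64(-0.026), np.int64(32)), (np.float64(-0.024), np.int64(35)), (np.float64(-0.022), np.int64(34)), (np.float64(-0.02), np.int64(3
[... 3592 characters left out ...]
t64(115)), (np.float64(0.086), np.int64(3))]
all end y [0.08531491 0.08586965] base [[-0.0792, -0.0741, 0.0044], [0.0193, 0.0737, 0.0107]]
origin guess [0.54616118 0.12594576] -11.0670185
chisel yaw 87.16768 top ends [ 0.5288 -0.2935] [ 0.5392 -0.0845] len 0.20928877168831944 all [ 0.5289 -0.2933] [ 0.5398 -0.073 ] 0.2206099365014596 zmed 0.04576776864858934
rod yaw 87.38717 top ends [ 0.479  -0.3516] [ 0.4903 -0.1036] len 0.2482690772322802 all [ 0.4787 -0.357 ] [ 0.4903 -0.1034] 0.2538118592320703 zmed 0.02925461703691097
rasp yaw 87.29229 top ends [ 0.4339 -0.2898] [ 0.4435 -0.0866] len 0.20340256633626203 all [ 0.4339 -0.29  ] [ 0.4437 -0.0822] 0.2080905470721964 zmed 0.04541589746758322
```

```bash

python3 - <<'E'
from est import *
ya=np.deg2rad(87.3); rk=np.deg2rad(-11.07)
g=np.array([.5319,-.2306])+.003*np.array([np.cos(ya),np.sin(ya)])
bot.move_gripper(.042,60)
bot.goto([*g,.26],q(ya)); 
print("hit",bot.movel([*g,.1907],feed=.1,max_force=12),bot.get_state()["ee_pos"])
bot.move_gripper(0,60); s=bot.get_state(); print(s["grip_width"],s["grasp_force"],s["wrist_force"])
bot.movel([*g,.28],feed=.15); s=bot.get_state(); print(s["grip_width"],s["wrist_force"],s["torque"],s["t"])
O=np.array([.5284,.1291])
u=np.array([np.cos(rk),np.sin(rk)])
p=O+.003*u
bot.goto([*p,.29],q(rk)); bot.dwell(.3)
c=bot.capture("wrist"); save(c,"w_over"); np.savez("w_over.npz",**{k:np.array(v) for k,v in c.items()})
for l,z in [("chisel",.148),("chisel_tip",.135),("rack_slot",.045),("chisel_narrow",.071),("chisel_wide",.071)]:
    for o in bot.spot_point(l,c)[:2]: print(l,round(o["confidence"],2),np.round(o["xy"],1),back(o["xy"],c,z=z).round(4))
for l in ["chisel"]:
    for o in bot.cut_out(l,c)[:2]: print(o["confidence"],o["bbox"])
s=bot.get_state();print(s["t"],s["ee_pos"],s["wrist_force"])
E
```

```text
hit False [ 0.53220718 -0.22776011  0.19125103]
0.009267643668095803 58.491196632385254 [-0.98844767  0.88921325  7.49212628]
0.009307356215637446 [ 0.17258797 -0.72376294 -2.19531998] [-0.07936326 -0.01544579  0.05162624] 10.2083
chisel 0.71 [317.6 282.4] [0.5376 0.1256 0.148 ]
rack_slot 0.77 [314.  215.6] [0.5299 0.1296 0.045 ]
chisel_narrow 0.73 [249.4 220.4] [0.5439 0.1693 0.071 ]
chisel_narrow 0.39 [318.6 283.1] [0.4897 0.1341 0.071 ]
chisel_wide 0.78 [376.  223.7] [0.5258 0.0891 0.071 ]
0.75 [305.1, 1.4, 333.5, 355.9]
12.6167 [0.53134892 0.12856559 0.29000489] [-0.43394785 -0.3583167  -2.78128469]
```

View pics/w_over.png

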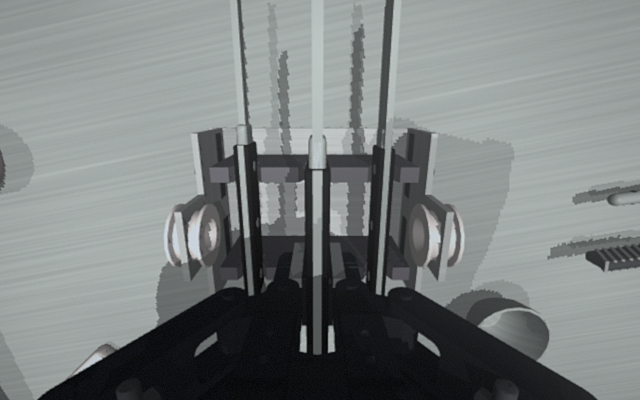

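```bash

python3 - <<'E'
from est import *
c=ld("w_over.npz"); A=cloud(c); rk=np.deg2rad(-11.07)
R=np.array([[np.cos(rk),-np.sin(rk)],[np.sin(rk),np.cos(rk)]]); O=np.array([.5284,.1291])
B=np.c_[(A[:,:2]-O)@R,A[:,2]]
s=B[(abs(B[:,1])<.035)&(B[:,2]>.058)&(B[:,2]<.07)&(B[:,0]>.02)&(B[:,0]<.055)]
print("front bar x",np.percentile(s[:,0],[3,50,97]).round(4),np.median(s[:,2]))
h,e=np.histogram(s[:,1],np.arange(-.02,.021,.001)); print([(round(float(a),3),int(k)) for a,k in zip(e,h)])
for nm,y0 in (("n",.045),("w",-.045)):
    k=B[(abs(B[:,1]-y0)<.012)&(B[:,2]>.066)&(B[:,2]<.075)&(B[:,0]>-.01)&(B[:,0]<.055)]
    p,v=line(k); v*=np.sign(v[0]); print(nm,"y at 0",p[1]-p[0]*v[1]/v[0],"slope deg",np.rad2deg(v[1]/v[0]),"xmax",np.percentile(k[:,0],99.5),np.median(k[:,2]))
k=B[(abs(B[:,1])<.012)&(B[:,2]>.11)&(B[:,2]<.17)]
h,e=np.histogram(k[:,0],np.arange(-.1,.18,.005)); 
for a in e[:-1]:
    m=k[(k[:,0]>=a)&(k[:,0]<a+.005)]
    if len(m): print(round(float(a),3),len(m),"y",np.percentile(m[:,1],[5,50,95]).round(4),"ztop",np.percentile(m[:,2],[50,95]).round(4))
E
python3 - <<'E'
import cv2;i=cv2.imread('pics/w_over.png')[100:300,240:400]
cv2.imwrite('pics/crop1.png',cv2.resize(i,None,fx=3,fy=3,interpolation=cv2.INTER_CUBIC)[:600])
E
```

```text
front bar x [0.0311 0.0364 0.0409] 0.06288876226086364
[(-0.02, 22), (-0.019, 31), (-0.018, 19), (-0.017, 31), (-0.016, 23), (-0.015, 28), (-0.014, 29), (-0.013, 22), (-0.012, 34), (-0.011, 16), (-0.01, 21), (-0.009, 0), (-0.008, 0), (-0.007, 0), (-0.006, 0), (-0.005, 0), (-0.004, 0), (-0.003, 0), (-0.002, 0), (-0.001, 0), (0.0, 0), (0.001, 0), (0.002, 0), (0.003, 0), (0.004, 0), (0.005, 0), (0.006, 0), (0.007, 0), (0.008, 6), (0.009, 32), (0.01, 28), (0.011, 21), (0.012, 33), (0.013, 19), (0.014, 33), (0.015, 22), (0.016, 29), (0.017, 28), (0.018, 22), (0.019, 30)]
n y at 0 0.04518416 slope deg 0.011650402 xmax 0.054544445691654765 0.06903285525080884
w y at 0 -0.04375 slope deg -0.092760324 xmax 0.054365320495998445 0.06899381459728017
-0.035 1 y [-0.006 -0.006 -0.006] ztop [0.1422 0.1422]
-0.03 160 y [-0.0055 -0.001   0.0031] ztop [0.1447 0.1457]
-0.025 211 y [-0.0055 -0.0014  0.0031] ztop [0.1448 0.1458]
-0.02 202 y [-0.0054 -0.0014  0.0031] ztop [0.1447 0.1456]
-0.015 205 y [-0.0054 -0.001   0.003 ] ztop [0.1447 0.1455]
-0.01 314 y [-0.0077 -0.001   0.0053] ztop [0.145  0.1641]

[... 702 characters left out ...]

0.055 263 y [-0.0045 -0.0014  0.0021] ztop [0.1404 0.1435]
0.06 233 y [-0.0044 -0.001   0.002 ] ztop [0.1404 0.1414]
0.065 195 y [-0.0039 -0.0014  0.0014] ztop [0.1403 0.1414]
0.07 153 y [-0.0032 -0.0014  0.0005] ztop [0.1405 0.1417]
0.075 152 y [-0.0032 -0.0014  0.0004] ztop [0.1405 0.1416]
0.08 164 y [-0.0032 -0.0014  0.0004] ztop [0.1404 0.1415]
0.085 164 y [-0.0032 -0.0014  0.0004] ztop [0.1406 0.1416]
0.09 172 y [-0.0031 -0.0014  0.0004] ztop [0.1405 0.1416]
0.095 194 y [-0.0031 -0.0014  0.0007] ztop [0.1405 0.1415]
0.1 194 y [-0.0031 -0.0012  0.0007] ztop [0.1405 0.1417]
0.105 199 y [-0.0031 -0.0014  0.0006] ztop [0.1405 0.1416]
0.11 76 y [-0.003  -0.0012  0.0006] ztop [0.1405 0.1416]
```

View pics/crop1.png

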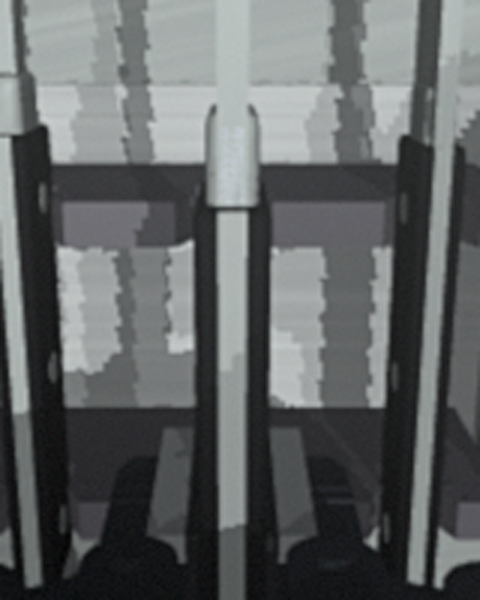

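```bash

python3 - <<'E'
from est import *
rk=np.deg2rad(-11.07); u=np.array([np.cos(rk),np.sin(rk)]); v=np.array([-u[1],u[0]])
p=np.array([.5284,.1291])+.003*u+.001*v
bot.movel([*p,.285],feed=.1)
f0=bot.get_state()["wrist_force"]
print(bot.movel([*p,.2165],feed=.1,max_force=12),bot.get_state()["ee_pos"],bot.get_state()["wrist_force"]-f0)
print(bot.movel([*p,.2125],feed=.02,max_force=6),bot.get_state()["ee_pos"],bot.get_state()["wrist_force"]-f0)
E
```

```text
False [0.5317594  0.12938195 0.2168861 ] [0.26395379 1.21221714 1.01760818]
True [0.53187328 0.12951867 0.21432571] [-1.64409848  1.98353793 12.68118231]
```

```bash

python3 - <<'E'
from est import *
rk=np.deg2rad(-11.07); u=np.array([np.cos(rk),np.sin(rk)]); v=np.array([-u[1],u[0]])
s=bot.get_state(); p=s["ee_pos"]
bot.move_gripper(.032); bot.movel([p[0],p[1],.30],feed=.2); bot.dwell(.2)
c=bot.capture("wrist"); save(c,"w_seat"); np.savez("w_seat.npz",**{k:np.array(x) for k,x in c.items()})
A=cloud(c); R=np.c_[u,v]; B=np.c_[(A[:,:2]-[.5284,.1291])@R,A[:,2]]
for nm,y0 in (("n",.045),("m",0),("w",-.045)):
    k=B[(abs(B[:,1]-y0)<.012)&(B[:,2]>.066)&(B[:,2]<.075)&(B[:,0]>-.03)&(B[:,0]<.06)]
    a,w=line(k); w*=np.sign(w[0]); print(nm,len(k),"y0",a[1]-a[0]*w[1]/w[0],"deg",np.rad2deg(w[1]/w[0]),"xmax",np.percentile(k[:,0],99.5),"z back/front",np.median(k[k[:,0]<0,2]),np.median(k[k[:,0]>.03,2]))
f=B[(abs(B[:,1])<.035)&(B[:,2]>.058)&(B[:,2]<.066)&(B[:,0]>.02)&(B[:,0]<.055)]; print("bar",np.percentile(f[:,0],[3,50,97]))
for l in ["bush_right","bush_left"]:
    for o in bot.spot_point(l,c)[:1]: print(l,o["confidence"],back(o["xy"],c,z=.079).round(4))
g=B[(abs(B[:,0])<.03)&(B[:,2]>.07)&(B[:,2]<.11)]
for sg in(-1,1):
    m=g[(g[:,1]*sg>.055)&(g[:,1]*sg<.09)]
    h=np.histogram(m[:,1]*sg,np.arange(.056,.092,.002))
    for a in h[1][:-1]:
        t=m[(m[:,1]*sg>=a)&(m[:,1]*sg<a+.002)]
        if len(t)>5: print(sg,round(float(a),3),len(t),"x",np.percentile(t[:,0],[2,50,98]).round(4),"z",np.percentile(t[:,2],[50,99]).round(4))
print(bot.get_state()["t"])
E
```

```text
n 1767 y0 0.0454397 deg -0.39913702 xmax 0.05538950464943915 z back/front 0.06910620337181768 0.06901783397768918
m 1755 y0 0.00053495675 deg -0.33907482 xmax 0.055021917450584316 z back/front 0.0691353812505665 0.06904576464778997
w 1744 y0 -0.043991573 deg 0.34758502 xmax 0.0593121590185697 z back/front 0.06916761045673867 0.068917613923269
bar [0.03142218 0.03632672 0.04088205]
bush_right 0.98 [0.5128 0.0475 0.079 ]
bush_left 0.77 [0.5464 0.2113 0.079 ]
-1 0.064 534 x [-0.0183  0.0016  0.0187] z [0.0868 0.0971]
-1 0.066 177 x [-0.0136  0.0031  0.0193] z [0.092  0.0973]
-1 0.068 110 x [-0.0091 -0.0007  0.0148] z [0.0862 0.0938]
-1 0.07 171 x [-0.0106  0.0048  0.0155] z [0.0901 0.0939]
-1 0.072 646 x [-0.0214  0.0065  0.0218] z [0.0912 0.0972]
-1 0.074 265 x [-0.0211  0.0056  0.0221] z [0.096  0.0976]
-1 0.076 170 x [-0.0205  0.0044  0.0221] z [0.0958 0.0972]
-1 0.078 39 x [-0.0073  0.0008  0.0072] z [0.0924 0.0934]
-1 0.08 107 x [-0.0105  0.0019  0.011 ] z [0.092  0.0943]
-1 0.082 362 x [-0.0162  0.0043  0.0191] z [0.0919 0.0971]
-1 0.084 131 x [-0.014   0.0067  0.0195] z [0.0943 0.0973]
1 0.066 619 x [-0.0184  0.0023  0.019 ] z [0.0874 0.0972]
1 0.068 116 x [-0.0134 -0.0021  0.0191] z [0.0837 0.0969]
1 0.07 157 x [-0.0089  0.0025  0.015 ] z [0.0895 0.0936]
1 0.072 169 x [-0.0113  0.0053  0.0156] z [0.0904 0.0938]
1 0.074 686 x [-0.0214  0.0071  0.0218] z [0.0918 0.0971]
1 0.076 260 x [-0.0213  0.0038  0.0221] z [0.0959 0.0975]
1 0.078 97 x [-0.0203  0.004   0.0219] z [0.0956 0.0967]
1 0.08 63 x [-0.0072  0.0013  0.0089] z [0.0925 0.0936]
1 0.082 170 x [-0.0136  0.0013  0.0133] z [0.0917 0.0959]
1 0.084 335 x [-0.0165  0.0053  0.0194] z [0.0923 0.0977]
1 0.086 65 x [-0.014   0.0087  0.0194] z [0.0932 0.0976]
15.2167
```

View pics/w_seat.png

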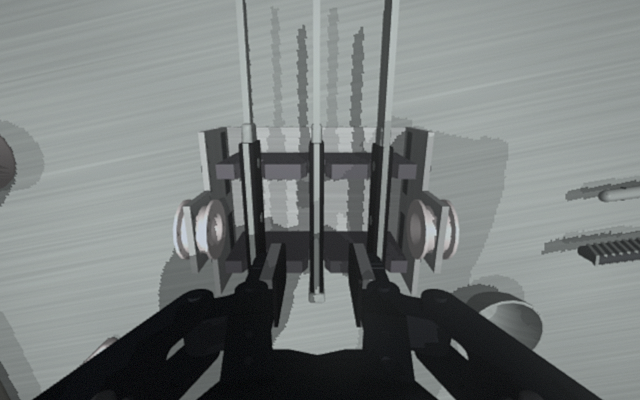

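```bash
cat >> est.py <<'E'
rk=np.deg2rad(-11.07); u=np.array([np.cos(rk),np.sin(rk)]); v=np.array([-u[1],u[0]])
O=np.array([.5284,.1291])+.0002*u+.0004*v; ps=rk+np.pi/2; RR=np.c_[u,v]
E
python3 - <<'E'
from est import *
ya=np.deg2rad(87.35); g=np.array([.4799,-.331])
bot.move_gripper(.042,100)
bot.goto([*g,.26],q(ya)); bot.dwell(.1)
c=bot.capture("wrist"); A=cloud(c); D=np.array([np.cos(ya),np.sin(ya)])
B=np.c_[(A[:,:2]-g)@np.c_[D,[-D[1],D[0]]],A[:,2]]
k=B[(abs(B[:,1])<.012)&(B[:,2]>.024)&(B[:,2]<.034)&(B[:,0]>.045)&(B[:,0]<.2)]
a,w=line(k);w*=np.sign(w[0]); print("rod offset at grip",a[1]-a[0]*w[1]/w[0],"deg",np.rad2deg(w[1]/w[0]),len(k))
k=B[(abs(B[:,1])<.016)&(B[:,2]>.034)&(B[:,2]<.045)&(B[:,0]>.01)&(B[:,0]<.07)]; print("collar x (expect .030-.035)",np.percentile(k[:,0],[5,50,95]) if len(k) else None)
print(bot.movel([*g,.1845],feed=.1,max_force=12),bot.get_state()["ee_pos"])
bot.move_gripper(0,100); s=bot.get_state(); print(s["grip_width"],s["grasp_force"])
bot.movel([*g,.28],feed=.15); s=bot.get_state(); print(s["grip_width"],s["wrist_force"],s["torque"],s["t"])
p=O-.350*v
bot.goto([*p,.079+.030+.1562],q(ps)); bot.dwell(.3)
c=bot.capture("wrist"); save(c,"w_rod"); np.savez("w_rod.npz",**{k:np.array(x) for k,x in c.items()})
A=cloud(c); B=np.c_[(A[:,:2]-O)@RR,A[:,2]]
k=B[(abs(B[:,0])<.02)&(B[:,2]>.09)&(B[:,2]<.14)&(B[:,1]<-.09)&(B[:,1]>-.33)]
for y in np.arange(-.33,-.09,.02):
    m=k[(k[:,1]>=y)&(k[:,1]<y+.02)]
    if len(m): print(round(float(y),3),len(m),"x",np.percentile(m[:,0],[3,50,97]).round(4),"ztop",np.percentile(m[:,2],[50,97]).round(4))
print("tip y",np.percentile(k[:,1],99.8) if len(k) else 0, bot.get_state()["t"])
for l,z in(("rod_tip",.109),("rod_collar",.109),("bush_right",.079)):
    for o in bot.spot_point(l,c)[:1]:
        X=back(o["xy"],c,z=z); print(l,o["confidence"],o["xy"],((X[:2]-O)@RR).round(4))
m=B[(B[:,2]>.07)&(B[:,2]<.1)&(abs(B[:,0])<.03)&(B[:,1]>-.09)&(B[:,1]<-.081)]; print("flange x",np.percentile(m[:,0],[1,50,99]) if len(m) else 0, np.percentile(m[:,2],99) if len(m) else 0)
E
```

```text
rod offset at grip 0.00059964997 deg -0.25469303 2743
collar x (expect .030-.035) [0.01244696 0.0337176  0.06683437]
False [ 0.4800551  -0.33118512  0.18497205]
0.009882656481111328 97.87647843360901
0.01054249944302445 [-0.40681903  0.75528245 -1.65136564] [-0.18492726  0.01709785  0.01421058] 19.625
-0.33 2152 x [-0.0117 -0.0002  0.0111] ztop [0.1141 0.1185]
-0.31 1157 x [-0.005  -0.0004  0.0045] ztop [0.1087 0.1102]
-0.29 1327 x [-0.0048 -0.      0.0044] ztop [0.1086 0.1103]
-0.27 1531 x [-0.0048 -0.0004  0.0044] ztop [0.1085 0.1101]
-0.25 800 x [-0.0047 -0.      0.0047] ztop [0.1084 0.1102]
tip y -0.24073439369706368 20.525
rod_collar 0.77 [317.7, 199.3] [ 3.00e-04 -3.14e-01]
flange x 0 0
```

View pics/w_rod.png

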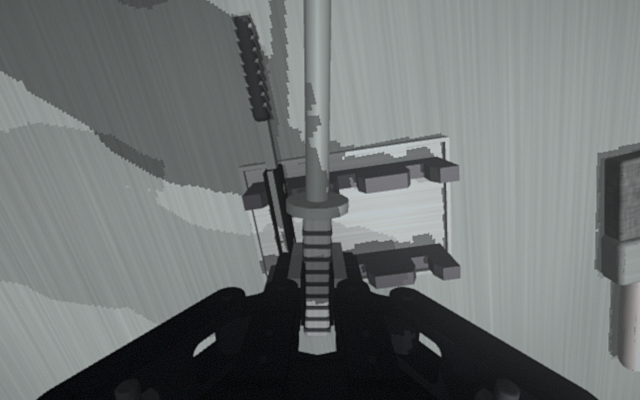

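```bash

python3 - <<'E'
from est import *
Z=.2373
P=lambda y,dx=0:[*(O+y*v+dx*u),Z]
bot.movel(P(-.350),feed=.1); bot.dwell(.2)
f0=bot.get_state()["wrist_force"]
for y in (-.305,-.275,-.20,-.17,-.135):
    h=bot.movel(P(y),feed=.06,max_force=10); s=bot.get_state(); f=s["wrist_force"]-f0
    e=s["ee_pos"]; print(y,h,"rack xy",((e[:2]-O)@RR).round(4),e[2].round(4),"f rack",(f[:2]@RR).round(2),f[2].round(2),s["torque"].round(2),s["t"])
    if h: break
E
```

```text
-0.305 False rack xy [-0.     -0.3053] 0.2373 f rack [0.74 0.26] -0.34 [-0.2  -0.02 -0.04] 22.2
-0.275 False rack xy [ 0.     -0.2749] 0.2373 f rack [0.3 0.8] 0.4 [-0.28  0.11  0.05] 22.85
-0.2 False rack xy [-0.     -0.2004] 0.2373 f rack [0.   0.16] -0.03 [-0.14  0.05  0.05] 24.25
-0.17 False rack xy [-0.   -0.17] 0.2373 f rack [0.86 0.57] -1.09 [-0.21  0.08  0.01] 24.9
-0.135 False rack xy [-0.     -0.1351] 0.2373 f rack [0.02 0.03] -0.07 [-0.19  0.04  0.01] 25.6333
```

Threading cleanly without contact; seat the collar and check.

```bash

python3 - <<'E'
from est import *
Z=.2373
f0=bot.get_state()["wrist_force"]
h=bot.movel([*(O-.116*v),Z],feed=.02,max_force=6); bot.dwell(.3)
s=bot.get_state(); f=s["wrist_force"]-f0; e=s["ee_pos"]
print(h,((e[:2]-O)@RR).round(4),e[2],"f",(f[:2]@RR).round(2),f[2].round(2),s["grip_width"],s["grasp_force"],s["t"])
cs=bot.capture("scene"); cw=bot.capture("wrist")
a=cv2.resize(cs["pixels"][150:290,250:430],None,fx=3,fy=3,interpolation=cv2.INTER_CUBIC)[:400]
b=cw["pixels"][:, 110:370]
im=np.hstack([a[:400,:540],b]); cv2.imwrite("pics/fin.png",im[:,:,::-1])
E
```

```text
True [-0.0003 -0.1217] 0.2368095195837388 f [-0.06  0.73] 0.58 0.009877288308091075 97.7713143825531 26.6083
```

View pics/fin.png

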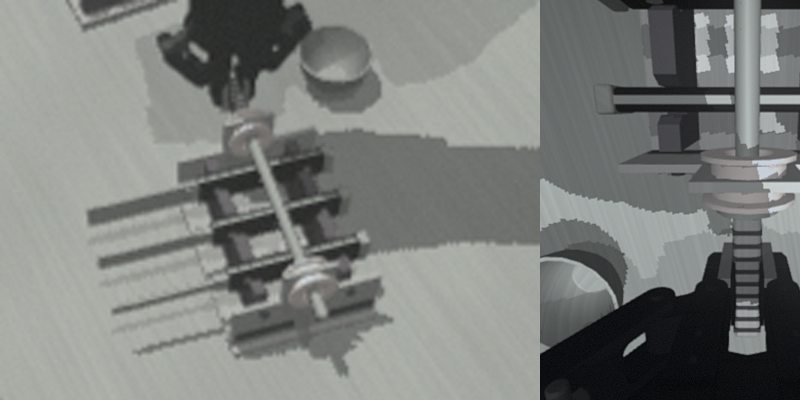

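```bash

python3 - <<'E'
from est import *
for k in range(3):
    h=bot.movel([*(O-.116*v),.2370],feed=.01,max_force=8); s=bot.get_state(); f=s["wrist_force"]; e=s["ee_pos"]
    print(h,((e[:2]-O)@RR).round(4),e[2].round(4),"f",(f[:2]@RR).round(2),f[2].round(2),s["t"])
    bot.dwell(.3); s=bot.get_state(); print(((s["ee_pos"][:2]-O)@RR).round(4),(s["wrist_force"][:2]@RR).round(2))
E
```

```text
True [-0.0004 -0.1215] 0.2366 f [-0.4  -0.28] -2.2 26.9917
[-0.0005 -0.1215] [0.5  0.13]
True [-0.0007 -0.1213] 0.2362 f [-0.14  0.15] -0.16 27.5583
[-0.0007 -0.1213] [0.68 0.75]
True [-0.0008 -0.1211] 0.2359 f [ 0.65 -1.88] 1.92 28.125
[-0.0008 -0.1211] [1.06 0.1 ]
```

```bash

python3 - <<'E'
from est import *
for y in (-.1215,-.1208,-.1200,-.1193,-.1186,-.1179,-.1172,-.1165):
    bot.movel([*(O+y*v),.2372],feed=.01); bot.dwell(.25)
    F=[];
    for _ in range(4): bot.dwell(.03); s=bot.get_state(); F.append(s["wrist_force"])
    f=np.mean(F,0); e=s["ee_pos"]; fy=f[:2]@RR
    print(y,((e[:2]-O)@RR).round(4),e[2].round(4),"f",fy.round(2),f[2].round(2),s["t"])
    if fy[1]<-8: break
E
```

```text
-0.1215 [-0.     -0.1215] 0.2372 f [-0.04  0.55] -2.25 29.1333
-0.1208 [-0.    -0.121] 0.2372 f [-0.03 -5.33] -2.31 29.7667
-0.12 [-0.     -0.1208] 0.2372 f [ 0.32 -9.11] -1.86 30.4
```

```bash
python3 -c "
from h import *
s=bot.get_state();print(s['wrist_force'],s['grip_width'],s['grasp_force']);print(bot.finish_job())"
```

```text
[-0.97761552 -9.62671933 -2.22270825] 0.009890177688787081 98.02450776100159
the job is handed in; nothing more can be done
None
```

The job is handed in at about 30 s of the 61 s. The bone chisel is released in the middle slot, level with its neighbours and pointing the same way. The rod runs through both bushes with its collar against the right-hand one at about 9 N, and the gripper still holds it by the grip.

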